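# Click the carton counter round to its mark and enter it

### The job

On the counter that has the push key, use a fingertip to flick the toothed edge of the thumbwheel clockwise (seen from above), click by click, until the tooth with the raised rib points at the fixed index post, without running past it. Then press the push key fully down and let it come up again. Only touch and push: do not pick anything up, and leave the other counter's wheel and all the loose things on the bench as they are.

Things in the scene. Friction and masses are not known exactly. Their poses are not given: they have to be found in the camera images.
- tally: the counter to be set, screwed to the bench: grey plinth 150 mm (its x) by 210 mm (its y), 24 mm high, carrying a plain metal thumbwheel, an index post and a round push key. Origin: centre of the plinth's underside; its -x side is the front, turned roughly to the robot; z up
- tally_axis (a point): centre of the top face of that counter's wheel, on its upright axis (48 mm above the bench). The wheel: hub disc 72 mm across with eight equal teeth 45 degrees apart, 7 mm thick, standing out to 54 mm from the axis; hub and teeth fill the heights 30 to 48 mm above the bench, the plinth's top (24 mm) lies below
- tally_mark (a point): outer end of the marked tooth, 54 mm from the axis, 60 mm above the bench: this tooth alone bears a raised steel rib, 40 mm long, 6 mm wide, 12 mm above the wheel's top face, running in along the tooth onto the hub
- tally_index (a point): top inner edge of that counter's fixed index post (10 x 7 mm, reaching 58 mm above the bench), on the plinth beyond the wheel (its +x side), 62 mm from the axis; the wheel is set when the ribbed tooth points at it
- tally_wheel (a joint): wheel angle, rad: 0 with the ribbed tooth at the index, growing clockwise from above. Sprung detents every 45 deg (0.785); it starts 1, 2 or 3 clicks short (very rarely poised half way between two). In a detent one tooth points straight to the front (counter's -x). A click takes about 3 to 9 N at a tooth's end; past half way (22.5 deg) the wheel snaps on to the next click and stops there
- key_top (a point): centre of the top face of the push key, on the same plinth beside the wheel (120 mm from its axis): black, 28 mm across, in a grey collar 44 mm across; its top is 46 mm above the bench, the collar's 36 mm
- key (a joint): how far the key is pressed, m: 0 up, 0.006 fully down; sprung, fully down takes 5 N; springs back up when let go
- spare: the other counter, screwed to the bench: same wheel and index post on a plinth 150 x 130 mm, 24 mm high, without any key; to be left alone. Origin: centre of the plinth's underside, under the wheel's axis
- spare_mark (a point): outer end of the ribbed tooth of that other counter's wheel, 54 mm from its axis, 60 mm above the bench
- tape_roll: roll of packing tape lying flat, a ring 64 mm across and 36 mm high, between the two counters; origin at the middle of its underside; a loose bystander
- marker: black marker pen lying down, 16 mm thick, about 120 mm long; origin on its underside at mid-length; a loose bystander
- small_carton: small closed carton, 90 x 130 x 60 mm high; origin at the middle of its underside; a loose bystander
- stapler: desk stapler, 130 x 34 x 46 mm high; origin at the middle of its underside; a loose bystander
- tape_dispenser: hand tape dispenser with its roll, 170 x 55 x 92 mm high; origin at the middle of its underside; a loose bystander
- knife: closed carton knife lying flat, 130 x 22 x 18 mm high; origin at the middle of its underside; a loose bystander

How it is judged (in metres and radians):
On the way, in this order (a step that is already met when the one before it is completed fails the run):
1. the wheel rests with its ribbed tooth at the index post (value of joint tally_wheel between -0.15 and 0.15 rad), for 0.3 s.
2. the key is pressed fully down (all of step 1 and value of joint key above 0.005 m), for 0.02 s.
At the end, for the whole second after the job is handed in: the wheel rests with its ribbed tooth at the index post (within 0.15 rad), the key has been pressed (5 mm or more of its 6 mm) and is up again, the other wheel and the loose things are where they were (all of step 1 and velocity of joint tally_wheel between -0.1 and 0.1 rad/s and value of joint key below 0.0015 m); the robot touches nothing.
It fails at once if the wheel is run past the index post by more than half a click (value of joint tally_wheel above 0.45 rad).
It fails at once if the key is pressed before the wheel is set (value of joint key above 0.003 m and value of joint tally_wheel below -0.3 rad).
It fails at once if the other counter's wheel is turned (distance of spare_mark from where it was at the start of the episode above 0.015 m).
It fails at once if a loose thing is moved or lifted by more than 25 mm (distance of any of tape_roll, marker, small_carton, stapler, tape_dispenser, knife from where it was at the start of the episode above 0.025 m).
It also fails if it takes over 51 s, if anything falls off the work surface, if the arm or the gripper's body presses on something with over 40 N, if the wrist force passes 120 N, or if a joint passes its speed limit or range.

### The arm

A 7-joint arm with a two-finger parallel gripper is mounted at the origin on the work surface. World frame = base frame: x ahead of the robot, y to its left, z up, the work surface at z = 0. Lengths are in m, angles in degrees, forces in N, time in s.
With the tool pointing down it reaches from about 0.35 to 0.775 m from the base axis. Payload 3.1 kg.
Tool frame: the origin (TCP) lies on the centre line of the jaws, within the pads' length; the fingertips stand 17 mm ahead of it and the grasp point (between the pads) lies 2 mm behind it (robot.tip_reach is the distance from the TCP to the fingertips, in m); z points along the fingers, y is the line along which they close (so a half turn about z gives the same grasp; the last joint's range is limited). The gripper opens to 85 mm and grips with 20 to 120 N. Pads are 22 mm wide; open, the fingers measure 114 mm over their backs; the gripper's body (76 mm by 85 mm) begins 54 mm behind the grasp point. The pads swing forward as they close: fully open they stand 13 mm farther back than shut.
Start: joints at [-73.207, 17.813, 0.802, 86.603, -0.252, 75.585, -1.558], TCP at [0.181, 0.519, 0.248] pointing down, gripper open.
Joint ranges: [-154.91, 154.91], [-16.99, 109.72], [-72.82, 74.43], [7.12, 147.25], [-82.49, 262.49], [11.32, 116.49], [-174.64, 174.64]. Speed limits (degrees/s): [159.86, 159.86, 180, 180, 180, 180, 180].

### API

Orientations are given as [roll, pitch, yaw] about the fixed x, y, z axes, in that order (R = Rz(yaw) Ry(pitch) Rx(roll)).
In Python, from station import robot, fingers, vision, workorder, recognise gives the robot as it stands. Calls block until the motion is done:
- robot.move_to(position, orientation): joint-space move of the TCP to a pose.
- robot.line_to(position, orientation=None, velocity=0.15, f_stop=None): straight line of the TCP; orientation=None keeps the orientation; velocity is the mean speed in m/s. With f_stop (N) it stops when the force on the tool has changed by that much, and returns True; else False.
- robot.move_j(angles): joint-space move.
- fingers.gripper_to(opening, force=None): opening from 0.0 (shut) to 1.0 (fully open); force is the grip in N (None keeps the last); returns when the fingers have stopped.
- robot.pause(seconds).
- robot.inverse_kinematics(position, orientation): joint angles nearest the present ones, or None.
- vision.grab_frame(name): name is "scene" or "top" or "wrist"; returns the picture (420x560x3 uint8, red, green, blue); there is no depth.
- vision.calibration(name): a dict with "mtx" (3x3 intrinsics, pixels), "extrinsics" (4x4, takes a point from world to camera coordinates); the wrist camera has in their place "T_tool_cam" (4x4, takes a point from camera to tool coordinates, whose origin is the TCP and whose axes are the flange's). Camera axes: x right, y up, looking along -z (the intrinsics and any distortion apply to the point x, -y, -z); pixel columns grow to the right and rows downward; lengths in m; the calibration is good to about 2 mm. A picture is of the moment at which its call begins: read the wrist's pose just before it. calibration takes no time and is no camera call.
A pose or a line that the arm cannot do raises robot.PlanningError and nothing moves.
- workorder.close_job(): hands the job in; it is judged then, once.
Trained networks look in the newest picture that a camera, given by its name, has taken for a name from the list of things; names that differ only in an ending like _2 or _b are one class to them, and where a whole thing is asked for, a point or a joint stands for the part that bears it (a point fixed in the world has none). Each returns a list of dicts, best first, with "p" (0 to 1); they miss things now and then, are a little off and sometimes report something else, mostly with a low value. They report only what shows in the picture. A call takes as long as a camera call.
- recognise(label, camera): "rect" ([centre column, centre row, width, height] in pixels, round what is visible of it).
Readings, each from a call of its own:
- robot.current_time_s(): time.
- robot.current_joint_positions(): joint angles.
- robot.current_dq(): joint speeds.
- robot.current_joint_torque(): joint torques, N m.
- robot.current_tool_pos(): TCP position.
- robot.current_eef_rot(): TCP orientation.
- robot.current_contact_force(): force on the tool from outside, world axes, zero at the start.
- robot.current_torque(): the same for the moment, N m.
- robot.current_finger_gap(): opening from 0.0 (shut) to 1.0 (fully open).
- robot.current_gripper_force(): force on a finger pad.
Only numpy, scipy, OpenCV 4.12 (cv2) and the standard library are available. Lean on these libraries where they do the work, as an engineer would, in place of code of your own. Each camera call takes 0.05 s, during which the arm holds its last target. There are 200 camera calls.

## Working session

There is one attempt and no reset: what is moved stays moved. The work goes in short steps, each a Python script; the robot and the scene stay as the last script left them, time stands still between calls to the robot, and variables do not carry over. Pictures are saved under pics/ and viewed, at most 10 in all, crops included, and the job is handed in when it is done.

```bash
mkdir -p pics; ls
python3 - <<'E'
from station import robot, fingers, vision, workorder, recognise
import cv2,numpy as np
for c in ["top","scene"]:
    im=vision.grab_frame(c); cv2.imwrite(f"pics/{c}0.png",im[:,:,::-1])
    for l in ["tally","tally_axis","tally_mark","tally_index","key_top","spare","spare_mark"]:
        print(c,l,[(round(d['p'],2),np.round(d['rect']).tolist()) for d in recognise(l,c)][:3])
    k=vision.calibration(c); print({a:np.round(b,3).tolist() if not isinstance(b,str) else b for a,b in k.items()})
print(robot.current_time_s(),robot.tip_reach)
E
```

```text
pics
top tally [(0.62, [203.0, 252.0, 107.0, 88.0]), (0.42, [213.0, 139.0, 66.0, 47.0])]
top tally_axis [(0.61, [201.0, 255.0, 107.0, 85.0])]
top tally_mark []
top tally_index [(0.77, [202.0, 255.0, 106.0, 84.0])]
top key_top [(0.2, [285.0, 135.0, 23.0, 61.0]), (0.17, [221.0, 256.0, 51.0, 56.0])]
top spare [(0.77, [364.0, 249.0, 72.0, 78.0]), (0.7, [220.0, 257.0, 48.0, 46.0])]
top spare_mark [(0.87, [368.0, 248.0, 48.0, 49.0])]
{'mtx': [[463.702, 0.0, 283.136], [0.0, 463.702, 214.731], [0.0, 0.0, 1.0]], 'extrinsics': [[-0.025, -1.0, 0.002, 0.019], [0.988, -0.024, 0.151, -0.619], [-0.151, 0.006, 0.989, -0.948], [0.0, 0.0, 0.0, 1.0]]}
scene tally [(0.92, [375.0, 226.0, 137.0, 99.0])]
scene tally_axis [(0.97, [375.0, 228.0, 132.0, 92.0]), (0.23, [165.0, 338.0, 134.0, 72.0])]
scene tally_mark [(0.69, [355.0, 208.0, 63.0, 57.0])]
scene tally_index [(0.92, [377.0, 227.0, 135.0, 98.0])]
scene key_top [(0.6, [423.0, 224.0, 20.0, 16.0])]
scene spare [(0.89, [173.0, 216.0, 104.0, 89.0])]
scene spare_mark [(0.87, [173.0, 203.0, 60.0, 48.0])]
{'mtx': [[463.35, 0.0, 276.81], [0.0, 463.35, 219.409], [0.0, 0.0, 1.0]], 'extrinsics': [[-0.066, 0.998, 0.011, 0.027], [-0.77, -0.058, 0.635, 0.414], [0.635, 0.033, 0.772, -1.177], [0.0, 0.0, 0.0, 1.0]]}
0.8 0.017
```

Run:
```python
import cv2
a=cv2.imread("pics/top0.png");b=cv2.imread("pics/scene0.png")
cv2.imwrite("pics/t1.png",cv2.resize(a[190:320,120:420],None,fx=2.66,fy=2.66,interpolation=2));
```

```text
(no output)
```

View pics/top0.png

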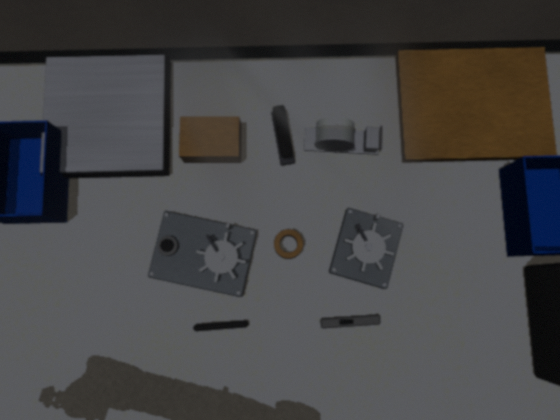

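View pics/t1.png

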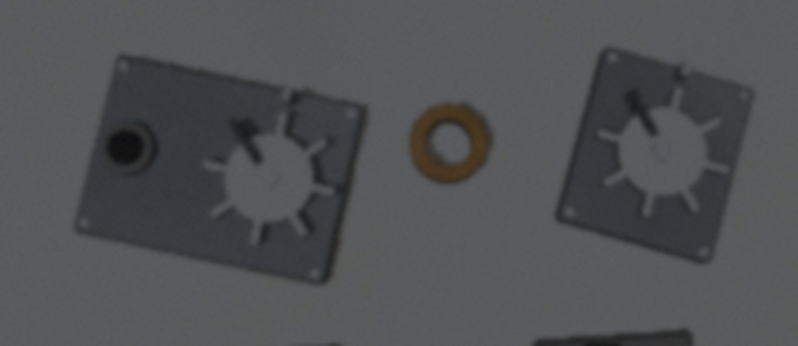

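View pics/scene0.png

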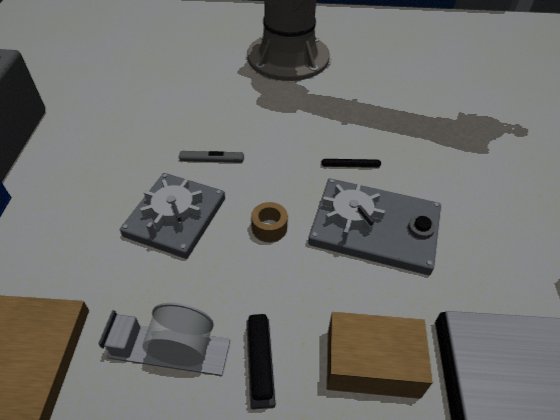

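The top view shows the tally with its key on the left at about (167,245) and its wheel at about (221,256). The dark ribbed tooth points up-left at (211,238), and the post is at (227,225), so the wheel is one click short and sitting in a detent. The scene view agrees. Next I'll fit the counter pose from both views.

```bash
cat > h.py <<'E'
from station import robot, fingers, vision, workorder, recognise
import numpy as np, cv2
def proj(c,P):
    k=vision.calibration(c); P=np.atleast_2d(P); q=(k["extrinsics"]@np.c_[P,np.ones(len(P))].T)[:3].T
    q=q*[1,-1,-1]; u=q@np.array(k["mtx"]).T; return u[:,:2]/u[:,2:]
def ray(c,uv,z):
    k=vision.calibration(c); E=np.array(k["extrinsics"]); R,t=E[:3,:3],E[:3,3]
    d=R.T@(np.linalg.inv(k["mtx"])@[*uv,1]*[1,-1,-1]); o=-R.T@t
    return o+d*(z-o[2])/d[2]
E
python3 - <<'E'
from h import *
from scipy.optimize import least_squares
obs=[("top",(221.5,256.5),0,.048),("top",(167.4,245.3),1,.046),("scene",(353.5,204.5),0,.048),("scene",(423,223),1,.046)]
for c,uv,i,z in obs: print(c,i,ray(c,uv,z).round(4))
# corners in the plinth frame
C=[("top",(165.1,211.4),1,1),("top",(258,229.5),1,-1),("top",(242.2,296.4),-1,-1),("top",(149,276.5),-1,1),
   ("scene",(331,180),-1,-1),("scene",(442,203),-1,1),("scene",(311,240),1,-1)]
for c,uv,a,b in C: print(c,a,b,ray(c,uv,.024).round(4))
def W(p,l): x,y,t=p; return [x+np.cos(t)*l[0]-np.sin(t)*l[1],y+np.sin(t)*l[0]+np.cos(t)*l[1],l[2]]
def r(p):
    o=[]
    for c,uv,a,b in C: o+=list(proj(c,W(p,[a*.075,b*.105,.024]))[0]-uv)
    for c,uv,i,z in obs: o+=list(proj(c,W(p,[p[3:5],p[5:7]][i].tolist()+[z]) if 0 else W(p[:3],[p[3+2*i],p[4+2*i],z]))[0]-uv)
    return o
W0=W; W=lambda p,l:W0(p[:3],l)
s=least_squares(r,[.53,.1,-.2,0,-.045,0,.075],loss="soft_l1")
print(s.x.round(4),np.round(r(s.x),1)); ax=W(s.x,[s.x[3],s.x[4],.048]);print(ax)
for d in (0,45): print(d,[proj("top",[ax[0]+.054*np.cos(s.x[2]+np.radians(d)),ax[1]+.054*np.sin(s.x[2]+np.radians(d)),.06]).round(1)])
for l in ["tape_roll","marker"]:
    q=recognise(l,"top")[0]; print(l,q['p'],ray("top",q['rect'][:2],.01).round(3),q['rect'])
E
```

```text
top 0 [0.5331 0.1364 0.048 ]
top 1 [0.5599 0.2514 0.046 ]
scene 0 [0.534  0.1392 0.048 ]
scene 1 [0.5649 0.2541 0.046 ]
top 1 1 [0.6367 0.2628 0.024 ]
top 1 -1 [0.5916 0.0594 0.024 ]
top -1 -1 [0.4484 0.0956 0.024 ]
top -1 1 [0.4956 0.2955 0.024 ]
scene -1 -1 [0.4544 0.1037 0.024 ]
scene -1 1 [0.497  0.3026 0.024 ]
scene 1 -1 [0.5976 0.0689 0.024 ]
[ 0.5455  0.1822 -0.2286 -0.0016 -0.0456  0.0006  0.0733] [-2.1 -2.5 -1.6 -1.4 -0.6 -0.1 -2.8 -0.2 -3.6 -2.4 -0.7 -0.3 -3.5 -1.6
 -0.9 -0.2 -0.9 -1.3 -0.6 -0.2 -0.5 -1. ]
[np.float64(0.5335986022896596), np.float64(0.13816216671631587), 0.048]
0 [array([[225.6, 230.8]])]
45 [array([[206.2, 234.4]])]
tape_roll 0.67 [ 0.561 -0.008  0.01 ] [288.9, 243.3, 32.2, 28.1]
marker 0.84 [0.387 0.144 0.01 ] [220.7, 325.9, 51.5, 9.8]
```

```bash
cat >> h.py <<'E'
AX=np.array([.5336,.138]); YAW=-13.1; Z=.052; PHI0=YAW+180
def pose(phi,rc,z,s):
    a=np.radians(phi); y=(phi+s+180)%360-180
    return [AX[0]+rc*np.cos(a),AX[1]+rc*np.sin(a),z],[180,0,y]
E
python3 - <<'E'
from h import *
fingers.gripper_to(0.0,30)
print(robot.current_eef_rot())
j=np.array(robot.current_joint_positions()); best=None
for s in (90,-90):
    q=robot.inverse_kinematics(*pose(PHI0+22.5,.060,Z,s)); print(s,None if q is None else np.round(q))
    if q is not None and (best is None or abs(q[6])<best[0]): best=(abs(q[6]),s)
s=best[1]
robot.move_to(*pose(PHI0+22.5,.060,.16,s))
print(robot.current_time_s(),robot.current_tool_pos())
im=vision.grab_frame("wrist"); cv2.imwrite("pics/w0.png",im[:,:,::-1])
im=vision.grab_frame("scene"); cv2.imwrite("pics/s1.png",im[:,:,::-1])
cv2.imwrite("pics/s1c.png",cv2.resize(im[130:290,270:470,::-1],None,fx=3,fy=3))
print(s)
E
```

```text
[1.79999244e+02 4.97700570e-04 1.60822412e+02]
90 [-20.  23.   4. 110.  -2.  47. 174.]
-90 [-40.  25.  30. 111. -16.  48.   7.]
3.475 [0.47420117 0.13036193 0.16007944]
-90
```

View pics/w0.png

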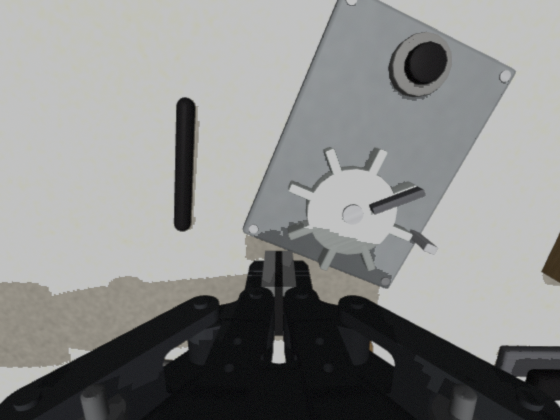

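The wrist view confirms it: the rib at (400,200) is 45° short of the post at (424,241). The hub centre is at about (352,211) and the key at (426,63). I'll refine the axis from this, then flick.

```bash
cat >> h.py <<'E'
from scipy.spatial.transform import Rotation as Ro
def wray(uv,z,pos=None,rot=None):
    k=vision.calibration("wrist"); T=np.eye(4); T[:3,:3]=Ro.from_euler("xyz",rot if rot is not None else robot.current_eef_rot(),degrees=True).as_matrix()
    T[:3,3]=pos if pos is not None else robot.current_tool_pos(); M=T@np.array(k["T_tool_cam"])
    d=M[:3,:3]@(np.linalg.inv(k["mtx"])@[*uv,1]*[1,-1,-1]); o=M[:3,3]; return o+d*(z-o[2])/d[2]
E
python3 - <<'E'
from h import *
a=wray((352,211),.048); k=wray((426.5,62),.046); print(a,k,np.linalg.norm((a-k)[:2]),np.degrees(np.arctan2(*(k-a)[1::-1]))-90)
print(wray((424,241),.058))
print(vision.calibration("wrist").keys())
E
```

```text
[0.53164787 0.14112961 0.048     ] [0.55843061 0.2561427  0.046     ] 0.11809033466083015 -13.108671339324502
[0.59022501 0.12912585 0.058     ]
dict_keys(['mtx', 'T_tool_cam'])
```

```bash
sed -i 's/AX=np.array.*; YAW/AX=np.array([.5327,.1395]); YAW/' h.py
python3 - <<'E'
from h import *
s=-90; f0=np.array(robot.current_contact_force())
p=PHI0+22.5
robot.line_to(*pose(p,.060,.10,s))
if robot.line_to(*pose(p,.060,Z,s),velocity=.08,f_stop=4):
    print("touch on descent",robot.current_tool_pos()); raise SystemExit
for th in (0,8,16,22,28,33,37):
    robot.line_to(*pose(PHI0+16.5-th,.060,Z,s),velocity=.05)
    print(th,np.round(np.array(robot.current_contact_force())-f0,1))
robot.line_to(*pose(PHI0+16.5-37,.082,Z,s),velocity=.08)
robot.line_to(*pose(PHI0+16.5-37,.082,.16,s))
robot.pause(.2)
print(robot.current_time_s())
im=vision.grab_frame("wrist"); cv2.imwrite("pics/w1.png",im[:,:,::-1])
E
```

```text
0 [ 0.5  0.1 -1.4]
8 [ 0.5 -3.3  1. ]
16 [-2.3 -4.8  0.2]
22 [-2.4 -6.8  2.3]
28 [ -6.6 -11.9   5.6]
33 [-2.2 -7.8 -3.2]
37 [ 1.2 -0.4  0. ]
8.3333
```

View pics/w1.png

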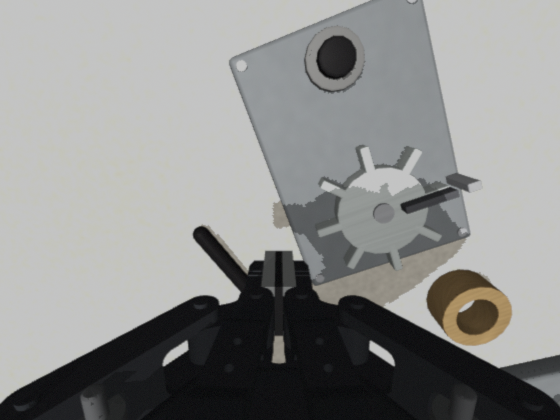

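The rib now points straight at the post at (462,182), and the key is at (337,57). Next I'll press the key.

Run:
```python
from h import *
k=wray((337.5,57),.046); print(k)
K=(k[:2]+[.5595,.2545])/2; o=robot.current_eef_rot()
robot.line_to([*K,.14]); robot.line_to([*K,.075])
f0=np.array(robot.current_contact_force())
print(robot.line_to([*K,.052],velocity=.03,f_stop=14),robot.current_tool_pos(),np.array(robot.current_contact_force())-f0)
robot.pause(.15); print(robot.current_tool_pos(),np.array(robot.current_contact_force())-f0)
robot.line_to([*K,.09],velocity=.06); robot.line_to([*K,.16])
robot.line_to([.43,.22,.22])
robot.pause(.3); print(robot.current_time_s())
im=vision.grab_frame("top"); cv2.imwrite("pics/t2.png",cv2.resize(im[190:320,120:420,::-1],None,fx=2.66,fy=2.66,interpolation=2))
```

```text
[0.5596412  0.25609339 0.046     ]
True [0.56000841 0.2554808  0.05723754] [-1.63510406 -0.73150441  5.6987681 ]
[0.5599929  0.25551349 0.05720708] [-1.13720813 -0.75064736  6.44845135]
13.45
```

View pics/t2.png

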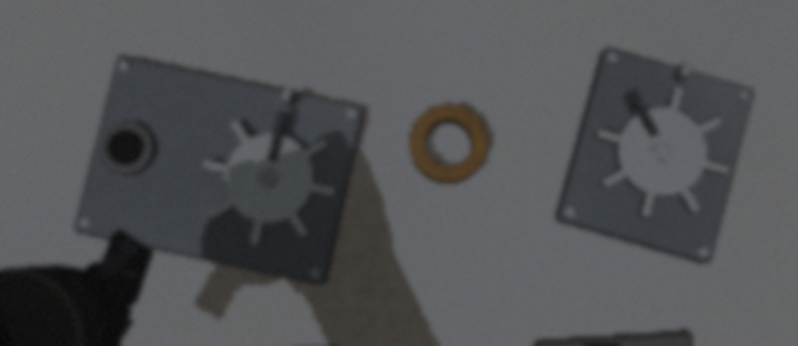

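The rib is at the post and everything else is unmoved. The key bottomed out (tip at 40.2 mm, force stop tripped). I'll press once more, firmer, to be sure, then hand in.

Run:
```python
from h import *
K=[.560,.2555]
robot.line_to([*K,.16]); robot.line_to([*K,.075])
f0=np.array(robot.current_contact_force())
print(robot.line_to([*K,.052],velocity=.03,f_stop=22)); robot.pause(.15)
print(robot.current_tool_pos(),np.array(robot.current_contact_force())-f0)
robot.line_to([*K,.09],velocity=.06); robot.line_to([*K,.16]); robot.line_to([.43,.22,.22])
robot.pause(.5); print(robot.current_time_s(), workorder.close_job())
```

```text
True
[0.56038054 0.2556989  0.05723377] [-1.76410333  0.43819694  5.21757426]
the job is handed in; nothing more can be done
19.1 None
```

The thumbwheel was flicked one click and its ribbed tooth is at the index post; the key was pressed to its stop twice and let go, no loose thing in the final view had moved, and the job was handed in at about 19 s, with no verdict returned.

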